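Find the box spanner that fits the fish puppet's nut and hold it on

ROBOT

A 6-joint arm with a two-finger parallel gripper is mounted at the origin on the work surface. World frame = base frame: x ahead of the robot, y to its left, z up, the work surface at z = 0. Lengths are in m, angles in degrees, forces in N, time in s.
With the tool pointing down it reaches from about 0.4 to 0.825 m from the base axis. Payload 7 kg.
Tool frame: the origin (TCP) lies midway between the tips of the shut fingers; the grasp point (between the pads) lies 19 mm behind it; z points along the fingers, y is the direction in which the jaws open and shut (so a half turn about z gives the same grasp; the last joint's range is limited). The gripper opens to 88 mm and grips with 3 to 60 N. Pads are 19 mm wide; open, the fingers measure 130 mm over their backs; the gripper's body (78 mm by 193 mm) begins 47 mm behind the grasp point.
Start: joints at [88.757, 20.546, 0.682, 0, -70.136, -16.507], TCP at [0.206, 0.643, 0.227] pointing down, gripper open.
Joint ranges: [-176.03, 176.03], [-82.01, 121.73], [-58.28, 71.71], [-173.87, 95.51], [-174.79, -0.11], [-173.66, 173.66]. Speed limits (degrees/s): [136.94, 136.94, 172.46, 180, 180, 180].

INTERFACE

Orientations are given as a 3x3 rotation matrix whose columns are the frame's x, y, z axes.
In Python, from rig import robot gives the robot as it stands. Calls block until the motion is done:
- robot.goto(position, orientation): joint-space move of the TCP to a pose.
- robot.servo_line(position, ori=None, speed=0.15): straight line of the TCP; ori=None keeps the orientation; speed is the mean speed in m/s.
- robot.movej(angles): joint-space move.
- robot.move_gripper(opening): opening from 0.0 (shut) to 1.0 (fully open); the grip force is fixed at half the most; returns when the fingers have stopped.
- robot.dwell(seconds).
- robot.ik(position, orientation): joint angles nearest the present ones, or None.
- robot.grab_frame(name): name is "side" or "top" or "wrist"; returns (picture, depth): 384x512x3 uint8, red, green, blue; 384x512 float32, m along the optical axis (not along the pixel's ray), 0 where there is no reading.
- robot.camera_info(name): a dict with "vfov" (degrees; the focal length in pixels is half the picture's height over the tangent of half this angle, whatever the lens; pixels are square), "cx", "cy" (the principal point, pixels), "view" (4x4, takes a point from world to camera coordinates); the wrist camera has in their place "T_tool_cam" (4x4, takes a point from camera to tool coordinates, whose origin is the TCP and whose axes are the flange's). Camera axes: x right, y down, z forward; pixel columns grow to the right and rows downward; lengths in m; the calibration is good to about 2 mm. A picture is of the moment at which its call begins: read the wrist's pose just before it. camera_info takes no time and is no camera call.
A pose or a line that the arm cannot do raises robot.Unreachable and nothing moves.
- robot.job_done(): hands the job in, once; it reports no verdict.
Readings, each from a call of its own:
- robot.read_t(): time.
- robot.read_qpos(): joint angles.
- robot.read_qvel(): joint speeds.
- robot.read_effort(): joint torques, N m.
- robot.read_position(): TCP position.
- robot.read_tcp_rot(): TCP orientation.
- robot.read_force(): force on the tool from outside, world axes, zero at the start.
- robot.read_ft_torque(): the same for the moment, N m.
- robot.read_grip_width(): opening from 0.0 (shut) to 1.0 (fully open).
Only numpy, scipy, OpenCV 4.12 (cv2) and the standard library are available. Lean on these libraries where they do the work, as an engineer would, in place of code of your own. Each camera call takes 0.05 s, during which the arm holds its last target. There are 200 camera calls.

TASK

I am about to turn the bolt from underneath the wooden fish in the vise, so hold its hex nut still for me: try the two wood-handled box spanners from the tray on the nut until you have the one that fits; one that does not fit goes back upright in the tray. Push the one that fits fully down over the nut and finish like that, upright, still gripping it and pressing it down on the steel plate under the nut; do not let go. Leave the scraper, marking gauge, red fin, bell and tin where they are.

Things in the scene. Friction and masses are not known exactly. Their poses are not given: they have to be found in the camera images.
- socket_a_grip (a point): One of two outwardly alike box spanners, loose, mouth down in the tray, 0.18-0.36 kg: steel hex tube 34 mm over flats, 40 mm tall; brass collar 37 mm wide to 46 mm; square wood grip 32 x 32 mm, 46 to 106 mm above the mouth. Point: grip centre, 76 mm above the mouth. z up, x, y square to the grip's faces. Bore 38 mm deep, flats at +-x, corners at +-y; which one fits: try.
- socket_b_grip (a point): Other of two outwardly alike box spanners, loose, mouth down in the tray, 0.18-0.36 kg: steel hex tube 34 mm over flats, 40 mm tall; brass collar 37 mm wide to 46 mm; square wood grip 32 x 32 mm, 46 to 106 mm above the mouth. Point: grip centre, 76 mm above the mouth. z up, x, y square to the grip's faces. Bore 38 mm deep, flats at +-x, corners at +-y; which one fits: try.
- nut_seat (a point): Brass hex nut on the fish's back, fixed: 24 mm over flats, 13 mm tall, top 3 mm chamfered; 16 mm stud ends 21 mm above the plate. Point: centre of its underside on the flat steel plate where the fitting mouth (26 mm bore) rests, 150 mm above the bench. The other bore (21 mm) stops on top of the nut, 13 mm short; the right one, if badly aligned, catches on the corners 8-11 mm up. z up, flats at +-x, corners at +-y; yaw not the vise's.
- vise: Blue steel vise bolted down, gripping a fig-wood fish with a 52 x 62 mm steel plate on its back, all one fixed piece. Origin on the bench below the nut's axis. The fish lies along y: snout 0.12 m to -y, tail 0.16 m to +y, 72 mm thick, back 147 mm high. Jaws 110 mm high; screw and tommy bar reach 0.16 m to -x.
- tray: Walnut tray screwed down, 85 mm (x) by 205 mm (y), rim 16 mm high, 5 mm walls and floor, one wall across its middle making two places centred at y = -50 and +50 mm; a spanner stands in each. Origin at the centre of the underside.
- scraper: Horn-handled scraper lying on the bench, 180 mm long along x, 22 mm high; leave alone.
- gauge: Walnut marking gauge, 200 mm along x, 65 mm wide, 67 mm high; leave alone.
- fin: Red-lacquered wooden fin lying flat, about 130 x 75 mm, 10 mm thick; leave alone.
- bell: Brass bell, 68 mm across, 66 mm high; leave alone.
- tin: Red tin, 72 mm across, 75 mm high; leave alone.
Things that resemble listed ones, but are neither listed nor needed, are in the scene too. Leave any pink look-alike of the part that bears socket_a_grip alone.

How it is judged:
By the outcome, as a careful person would: the job done as asked, in the order asked, and still so for the second after the job is handed in, while the arm keeps its last pose, push and grip.
It also fails if it takes over 64 s, if anything falls off the work surface, if the arm or the gripper's body presses on something with over 40 N, if the wrist force passes 120 N, or if a joint passes its speed limit or range.

## Working session

There is one attempt and no reset: what is moved stays moved. The work goes in short steps, each a Python script; the robot and the scene stay as the last script left them, time stands still between calls to the robot, and variables do not carry over. Pictures are saved under pics/ and viewed, about 8 in all and at most 12, crops included, and the job is handed in when it is done.

```bash
mkdir -p pics; ls; cat > h.py <<'E'
import numpy as np, cv2
from rig import robot
def K(n,ci=None):
    ci=ci or robot.camera_info(n); f=192/np.tan(np.radians(ci['vfov'])/2); return f,ci['cx'],ci['cy']
def cloud(n):
    "returns img, depth, HxWx3 world points"
    ci=robot.camera_info(n)
    p=np.array(robot.read_position());R=np.array(robot.read_tcp_rot())
    im,d=robot.grab_frame(n); f,cx,cy=K(n,ci)
    v,u=np.mgrid[:384,:512]; P=np.stack([(u-cx)/f*d,(v-cy)/f*d,d],-1)
    if 'view' in ci: T=np.linalg.inv(np.array(ci['view']))
    else:
        T=np.eye(4);T[:3,:3]=R;T[:3,3]=p;T=T@np.array(ci['T_tool_cam'])
    W=P@T[:3,:3].T+T[:3,3]; W[d==0]=np.nan
    return im,d,W
def save(n,im): cv2.imwrite('pics/'+n+'.png',np.ascontiguousarray(im[...,::-1]))
def down(yaw):
    "tool down, jaw axis (y) at angle yaw deg in world"
    a=np.radians(yaw); y=np.array([np.cos(a),np.sin(a),0]);z=np.array([0,0,-1.]);return np.stack([np.cross(y,z),y,z],1)
E
python3 - <<'E'
from h import *
for n in ('top','side'):
    im,d,W=cloud(n); np.savez('pics/'+n+'.npz',im=im,W=W); save(n,cv2.resize(im,(800,600),interpolation=cv2.INTER_CUBIC))
    print(n,robot.camera_info(n))
print(robot.camera_info('wrist'),robot.read_tcp_rot(),robot.read_t(), robot.read_force())
E
```

```text
pics
top {'vfov': 53.54383649051344, 'cx': 254.76913790199342, 'cy': 196.6107296182579, 'view': array([[-1.27664165e-02, -9.99901724e-01,  5.79317221e-03,
         3.34619311e-04],
       [-9.89957923e-01,  1.18233101e-02, -1.40867032e-01,
         5.87024603e-01],
       [ 1.40784694e-01, -7.53336392e-03, -9.90011575e-01,
         1.09264784e+00],
       [ 0.00000000e+00,  0.00000000e+00,  0.00000000e+00,
         1.00000000e+00]])}
side {'vfov': 54.24580589875614, 'cx': 255.32280014648944, 'cy': 195.1049169706134, 'view': array([[-0.99254623, -0.12090752,  0.01527617,  0.55584939],
       [-0.09798242,  0.71717615, -0.68996943,  0.14879351],
       [ 0.07246679, -0.68632335, -0.72367729,  1.24997911],
       [ 0.        ,  0.        ,  0.        ,  1.        ]])}
{'vfov': 59.188657954160746, 'cx': 249.3088535231915, 'cy': 189.50653584062385, 'T_tool_cam': array([[-3.44337216e-04, -9.55627031e-01, -2.94579121e-01,
         7.94774841e-02],
       [ 9.99999922e-01, -3.85486650e-04,  8.16224651e-05,
        -1.53587543e-04],
       [-1.91556952e-04, -2.94579070e-01,  9.55627090e-01,
        -1.57109772e-01],
       [ 0.00000000e+00,  0.00000000e+00,  0.00000000e+00,
         1.00000000e+00]])} [[ 9.52357938e-01 -3.04982389e-01 -3.16790910e-04]
 [-3.04982522e-01 -9.52356848e-01 -1.44734506e-03]
 [ 1.39716763e-04  1.47500625e-03 -9.99998902e-01]] 0.1 [-0.52497353  0.69563482 -0.31360466]
```

View pics/top.png

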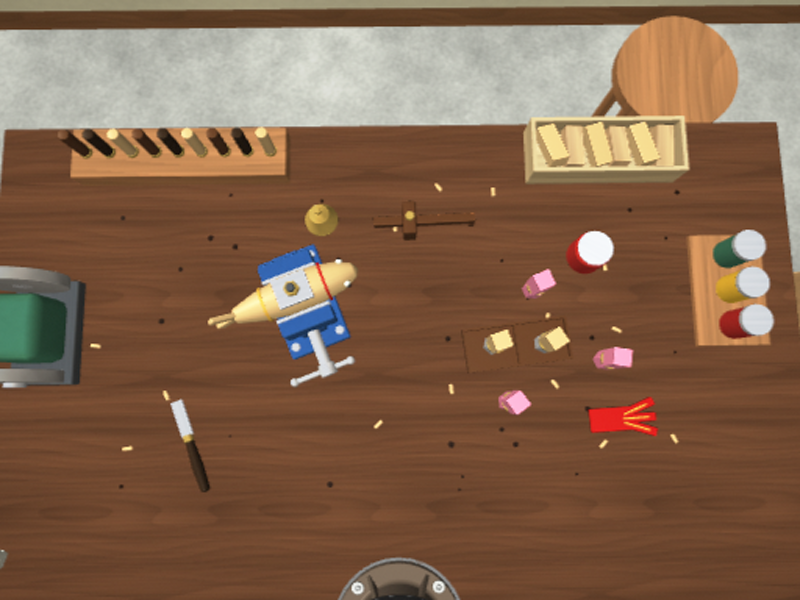

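View pics/side.png

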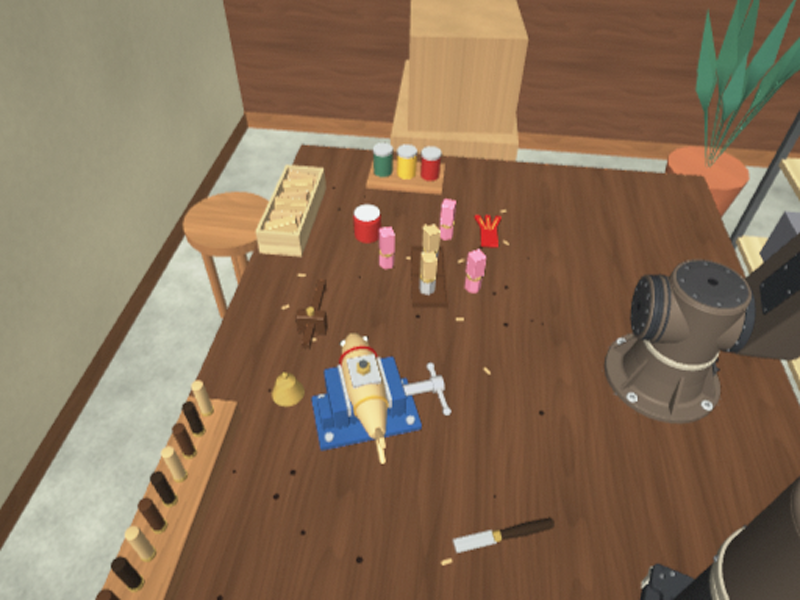

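The top view (800x600) shows two wood-grip spanners in the tray at (499,342) and (552,339). Three pink look-alikes stand outside the tray at (539,284), (613,357) and (515,402), and are to be left alone. The nut is on the steel plate at (291,289), and the side view agrees. Next I'll measure these.

```bash
python3 - <<'E'
from h import *
D=np.load('pics/top.npz'); im,W=D['im'],D['W']
s=.64
def rect(pts):
    (c,wh,a)=cv2.minAreaRect((pts[:,:2]*1000).astype(np.float32)); return np.round(c,1),np.round(wh,1),round(a,1)
for n,(u,v),zl,r in [('s1',(499,342),(.095,.125),25),('s2',(552,339),(.095,.125),25),('p1',(539,284),(.09,.13),25),('p2',(613,357),(.09,.13),25),('p3',(515,402),(.09,.13),25),('nut',(291,289),(.158,.166),20),('plate',(291,289),(.1485,.1525),30)]:
    u,v,r=int(u*s),int(v*s),int(r*s); w=W[v-r:v+r,u-r:u+r].reshape(-1,3)
    m=(w[:,2]>zl[0])&(w[:,2]<zl[1]); q=w[m]; print(n,m.sum(),np.nanmax(w[:,2]),np.median(q[:,2]) if len(q) else 0)
    zz=np.median(q[:,2]); t=q[abs(q[:,2]-zz)<.003]; print(rect(t), t.mean(0).round(4))
c=im[160:280,270:440]; save('crop_tray',cv2.resize(c,None,fx=4.5,fy=4.5,interpolation=cv2.INTER_CUBIC))
E
```

```text
s1 140 0.1164717128841164 0.11112391174703606
(array([ 516.6, -188.9]), array([31.5, 32.2]), 17.8) [ 0.5164 -0.1882  0.1112]
s2 148 0.11722278574881684 0.11129409532988177
(array([ 519. , -287.4]), array([31.3, 31.7]), 32.7) [ 0.5187 -0.2869  0.1115]
p1 142 0.11140344292050464 0.10640338409224703
(array([ 625.9, -270.3]), array([31.2, 31.7]), 22.1) [ 0.626  -0.2703  0.1067]
p2 160 0.11050943136433777 0.10625816134323329
(array([ 485.1, -403.5]), array([32.6, 31.8]), 80.6) [ 0.4846 -0.4031  0.1063]
p3 150 0.11140098575800894 0.10605774848867777
(array([ 407.6, -214.7]), array([32.2, 31.5]), 36.0) [ 0.408  -0.2138  0.1063]
nut 41 0.17343419966519535 0.16258898187873316
(array([606.1, 178.7]), array([24.2, 22.1]), 87.9) [0.6061 0.1784 0.1626]
plate 263 0.17343419966519535 0.15030138361083512
(array([611.1, 167.5]), array([51.5, 88. ]), 21.9) [0.6059 0.1783 0.1504]
```

View pics/crop_tray.png

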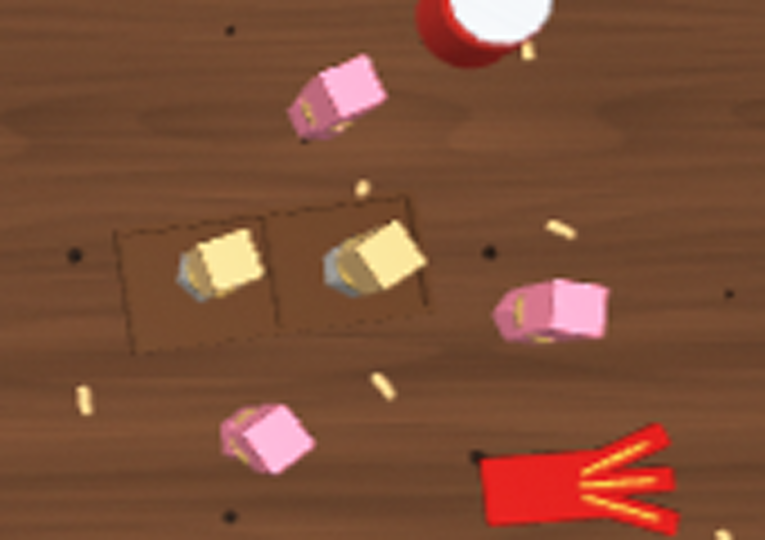

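The crop confirms the two natural-wood spanners stand inside the tray, at crop pixels (228,262) and (385,255). The pink ones are outside it. Next are close looks from the wrist: the nut from two opposite yaws, to cancel the calibration bias, and then the hex tubes obliquely.

```bash
cat >> h.py <<'E'
def ori(th):
    "tool down, tool x axis at world angle th"
    return down(th-90)
E
python3 - <<'E'
from h import *
def go(p,R): robot.goto(p,R); robot.dwell(.2)
N=np.array([.606,.1785])
for i,th in enumerate((-18,162)):
    print(th,robot.ik([*N,.235],ori(th)))
    go([*N,.235],ori(th)); im,d,W=cloud('wrist'); np.savez(f'pics/nut{i}.npz',im=im,W=W,d=d,p=robot.read_position(),R=robot.read_tcp_rot()); save(f'nut{i}',im)
p=[.628,-.14,.19]
print(robot.ik(p,ori(41)))
go(p,ori(41)); im,d,W=cloud('wrist'); np.savez('pics/tray.npz',im=im,W=W,d=d,p=robot.read_position(),R=robot.read_tcp_rot()); save('tray',im)
print(robot.read_t(),robot.read_position())
a=[cv2.imread(f'pics/{n}.png') for n in ('nut0','nut1','tray')]
cv2.imwrite('pics/m.png',cv2.resize(np.vstack([np.hstack([a[0][90:330,100:400],a[1][90:330,100:400]]),np.hstack([a[2][144:384],a[2][144:384,:88]])]),None,fx=1.25,fy=1.25))
E
```

```text
-18 [ 34.0868197   16.22317049  -4.41511943   0.         -69.36171008
  37.9131803 ]
162 [  34.0868197    16.22317049   -4.41511943    0.          -69.36171008
 -142.0868197 ]
[  4.77586541  18.98807662  -6.51723322   0.         -64.49469016
 126.22413459]
9.5667 [ 0.62800326 -0.13993056  0.19000957]
```

View pics/m.png

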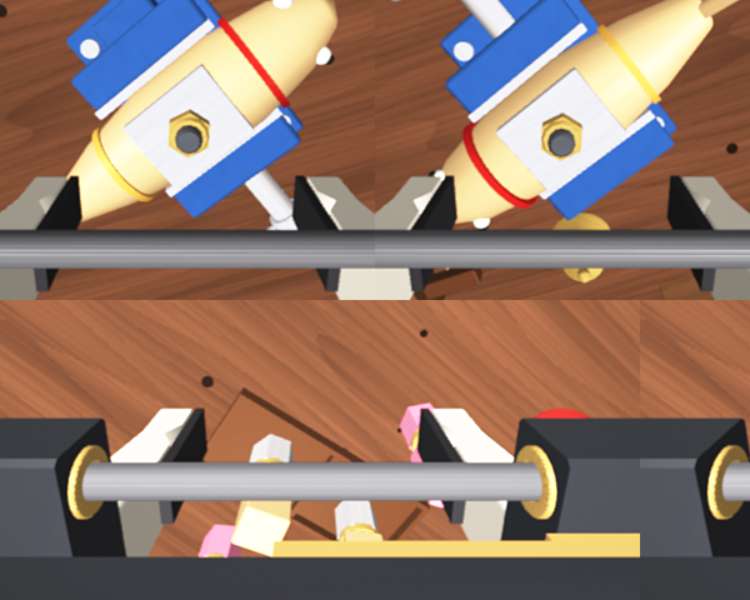

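The upper views show the nut at about (188,137) and (561,137), with its corners clear. In the lower view parts of both hex tubes are visible at (270,450) and (355,520). I'll fit the poses from these.

```bash
cat > fit.py <<'E'
from h import *
from scipy.optimize import differential_evolution as DE
ci=robot.camera_info('wrist'); f,cx,cy=K('wrist',ci); T=np.array(ci['T_tool_cam'])
def proj(P,D):
    M=np.eye(4);M[:3,:3]=D['R'];M[:3,3]=D['p'];M=np.linalg.inv(M@T); c=P@M[:3,:3].T+M[:3,3]
    return c[:,:2]/c[:,2:]*f+[cx,cy]
def hexa(x,y,yaw,fl,z):
    a=np.radians(yaw+30+60*np.arange(6)); r=fl/2/np.cos(np.pi/6); return np.c_[x+r*np.cos(a),y+r*np.sin(a),np.full(6,z)]
S=8
if __name__=='__main__':
  for i in (0,1):
    D=np.load(f'pics/nut{i}.npz'); im=D['im']; hsv=cv2.cvtColor(im,cv2.COLOR_RGB2HSV)
    u0=proj(np.array([[.606,.1785,.157]]),D)[0].astype(int)
    sl=np.s_[u0[1]-26:u0[1]+26,u0[0]-26:u0[0]+26]
    m=((hsv[...,0]>12)&(hsv[...,0]<35)&(hsv[...,1]>85)).astype(np.uint8)[sl]
    n,l,st,ce=cv2.connectedComponentsWithStats(m); k=1+np.argmax(st[1:,4]); ys,xs=np.nonzero(l==k)
    big=cv2.resize((l==k).astype(np.float32),None,fx=S,fy=S,interpolation=cv2.INTER_LINEAR)>.5
    cs,_=cv2.findContours(big.astype(np.uint8),0,1); h=cv2.convexHull(np.vstack(cs)); tgt=np.zeros(big.shape,np.uint8); cv2.fillConvexPoly(tgt,h,1)
    def cost(q):
        P=np.vstack([hexa(*q,.024,.150),hexa(*q,.024,.160),hexa(*q,.0215,.163)])
        uv=((proj(P,D)-[u0[0]-26,u0[1]-26]+.5)*S).astype(np.int32); a=np.zeros_like(tgt); cv2.fillConvexPoly(a,cv2.convexHull(uv),1)
        return 1-(a&tgt).sum()/(a|tgt).sum()
    r=DE(cost,[(.596,.616),(.168,.188),(0,60)],seed=0,maxiter=60,popsize=12); print('nut',i,st[k],r.x.round(4),1-r.fun)
  D=np.load('pics/tray.npz');W=D['W']
  for n,c in (('s1',(.5165,-.1888)),('s2',(.519,-.2874))):
    m=(W[...,2]>.010)&(W[...,2]<.043)&(np.hypot(W[...,0]-c[0],W[...,1]-c[1])<.027); q=W[m]
    print(n,len(q),q.min(0),q.max(0))
    # fit hex: radial support on visible outer side; minimise |max_k n_k.(p-c) - 17mm|
    def cost(v):
        a=np.radians(v[2]+60*np.arange(6)); s=(q[:,:2]-v[:2])@np.c_[np.cos(a),np.sin(a)].T
        return np.minimum(abs(s.max(1)-.017),.003).mean()
    r=DE(cost,[(c[0]-.008,c[0]+.008),(c[1]-.008,c[1]+.008),(0,60)],seed=0); print(r.x.round(4),r.fun*1000)
    for y0 in range(0,60,10):
        rr=DE(cost,[(c[0]-.008,c[0]+.008),(c[1]-.008,c[1]+.008),(y0,y0+.01)],seed=0,maxiter=60);print(y0,round(rr.fun*1e3,3),end=' ')
    print()
    m=(W[...,2]>.1)&(W[...,2]<.125)&(np.hypot(W[...,0]-c[0],W[...,1]-c[1])<.03); q2=W[m]
    if len(q2)>30: print('top',len(q2),cv2.minAreaRect((q2[abs(q2[:,2]-np.median(q2[:,2]))<.003][:,:2]*1000).astype(np.float32)))
E
python3 fit.py
```

```text
nut 0 [ 11   6  33  38 577] [ 0.6068  0.1781 10.0201] 0.9420081402821556
nut 1 [ 10   8  33  37 578] [0.6066 0.1774 8.2102] 0.9473894532991101
s1 457 [ 0.51013851 -0.2063379   0.01004208] [ 0.53624518 -0.17158368  0.04273638]
[ 0.5162 -0.1903 18.3368] 0.26271323621675546
0 1.047 10 0.631 20 0.286 30 0.79 40 1.115 50 1.204 
top 1393 ((516.5406494140625, -190.03480529785156), (33.72786331176758, 31.981340408325195), 18.162818908691406)
s2 570 [ 0.50783728 -0.30503837  0.01005037] [ 0.53811824 -0.2711687   0.04299594]
[ 0.5183 -0.2891 32.1303] 0.3343768890807879
0 1.233 10 1.17 20 0.845 30 0.376 40 0.654 50 1.066
```

The tube fits are clear and give the flat direction (mod 60°) for each part, with the grip faces consistent:

| Part | x (m) | y (m) | Flat direction |
|---|---|---|---|
| Spanner 1 | 0.5164 | -0.190 | 18.2° |
| Spanner 2 | 0.5184 | -0.289 | 32.2° |
| Nut | 0.6067 | 0.1778 | 9.1° |

I'll grasp spanner 1 along its x and try it first.

```bash
cat >> h.py <<'E'
NUT=np.array([.6067,.1778]); NY=9.1-180   # tool jaw yaw at the nut (mod 180)
SP={'s1':(.5164,-.1900,18.2-180),'s2':(.5184,-.2890,32.2-180)}
def pick(n):
    x,y,a=SP[n]; R=down(a)
    robot.move_gripper(.8)
    robot.goto([x,y,.19],R); robot.servo_line([x,y,.067],speed=.12); robot.move_gripper(0)
    print('width',robot.read_grip_width(),robot.read_position(),robot.read_t())
    robot.servo_line([x,y,.30],speed=.2); print('F',robot.read_force(),'w',robot.read_grip_width())
def press(stop,zmin,step=.001,speed=.02):
    "straight down in steps until the upward force rises by stop N, or zmin"
    p=np.array(robot.read_position()); robot.dwell(.15); f0=np.array(robot.read_force())
    while p[2]>zmin:
        p[2]-=step; robot.servo_line(p,speed=speed); F=np.array(robot.read_force())-f0
        if F[2]>stop: break
    print('cmd z',p[2].round(4),'pos',np.round(robot.read_position(),4),'dF',F.round(1),'M',np.round(robot.read_ft_torque(),2),'t',robot.read_t()); return F
E
python3 - <<'E'
from h import *
pick('s1')
robot.goto([*NUT,.30],down(NY)); robot.servo_line([*NUT,.236],speed=.15)
press(6,.208)
E
```

```text
width 0.3620678712362409 [ 0.51645194 -0.19000419  0.06706911] 13.6583
F [ 0.5018582  -0.25773744 -2.87548813] w 0.3663003752244601
cmd z 0.2109 pos [0.6073 0.1773 0.2121] dF [-6.7  5.   7.1] M [ 1.97  2.5  -0.03] t 23.6083
```

```bash
python3 - <<'E'
from h import *
print(robot.read_force(),robot.read_grip_width(),np.round(robot.read_tcp_rot(),3))
im,d,W=cloud('wrist'); ims,_,Ws=cloud('side'); imt,_,Wt=cloud('top')
c=ims[190:300,190:290]
a=cv2.resize(im,(512,384)); b=cv2.resize(c,(350,384),interpolation=cv2.INTER_CUBIC); a=a[:,40:480]
save('seat',np.hstack([a,b]))
# brass collar height seen by the cameras (expected 190-196 mm if fully seated)
for n,I,w in (('w',im,W),('s',ims,Ws),('t',imt,Wt)):
    h=cv2.cvtColor(I,cv2.COLOR_RGB2HSV); r=np.hypot(w[...,0]-NUT[0],w[...,1]-NUT[1])
    m=(r<.024)&(w[...,2]>.153)&(h[...,0]>12)&(h[...,0]<35)&(h[...,1]>85)
    z=w[...,2][m]; print(n,m.sum(),np.histogram(z,np.arange(.15,.27,.006))[0] if m.any() else '')
    g=(r<.024)&(w[...,2]>.153)&(h[...,1]<50); z=w[...,2][g]; print(' grey',g.sum(),np.percentile(z,[2,50,90,98]) if g.any() else '')
E
```

```text
[-6.4548503   5.25376952  5.20268781] 0.36639638310083017 [[ 0.159 -0.987  0.001]
 [-0.987 -0.159  0.   ]
 [-0.    -0.001 -1.   ]]
w 5199 [  0   0   0   0   0   0  77 228 220 246 277 328 354 402 453 506 580 812
   0   0]
 grey 3177 [0.15612881 0.25436334 0.27781253 0.28589064]
s 231 [ 0  0  0  0  0  0  4 18 17 18 15 20 17 19 18 20 23 41  0  0]
 grey 429 [0.15499405 0.65214926 0.65326756 0.65376295]
t 0 
 grey 926 [0.31631344 0.65525517 0.65631289 0.6571843 ]
```

View pics/seat.png

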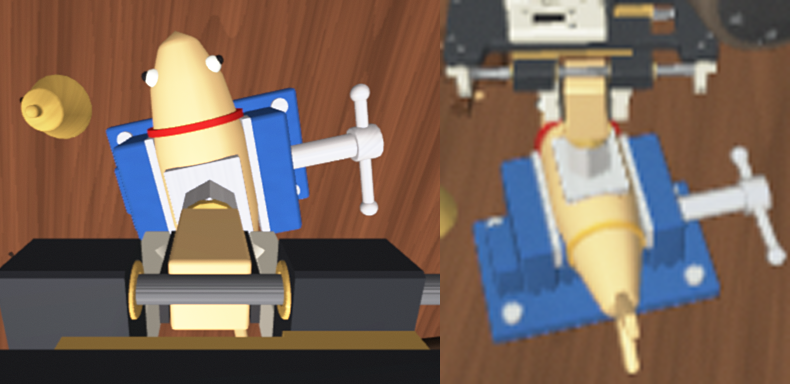

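The wrist view (spanner at about (208,230)) shows the tube's mouth down on the plate. The wood top reads 0.252-0.258 m, where 0.256 means fully seated and 0.269 would mean 13 mm short. The side view agrees. I'll relieve the sideways load, then press more firmly.

```bash
python3 - <<'E'
from h import *
p=np.array([*NUT,.2109])
for dx,dy in ((-.0004,.0003),(-.0008,.0006)):
    robot.servo_line(p+[dx,dy,0],speed=.02); robot.dwell(.2); F=np.array(robot.read_force()); print(dx,dy,F.round(1),np.round(robot.read_position(),4))
    if np.hypot(*F[:2])<2.5: break
p=p+[dx,dy,0]
for i in range(6):
    p[2]-=.0006; robot.servo_line(p,speed=.02); robot.dwell(.15); F=np.array(robot.read_force()); print(p[2].round(4),F.round(1),np.round(robot.read_position(),4))
    if F[2]>14: break
print(robot.read_t(),robot.read_grip_width(),np.round(robot.read_ft_torque(),2))
E
```

```text
-0.0004 0.0003 [-2.   0.4  5.4] [0.6071 0.1777 0.2121]
0.2103 [-3.2  0.7  9.2] [0.6071 0.1777 0.212 ]
0.2097 [-5.2 -0.1 12.3] [0.6071 0.1777 0.212 ]
0.2091 [-6.9  1.3 15.3] [0.6071 0.1777 0.212 ]
25.4083 0.36346019859398737 [0.39 2.78 0.  ]
```

```bash
python3 - <<'E'
from h import *
for n in ('wrist','side'):
    im,d,w=cloud(n); h=cv2.cvtColor(im,cv2.COLOR_RGB2HSV); r=np.hypot(w[...,0]-NUT[0],w[...,1]-NUT[1])
    z=w[...,2][(r<.026)&(w[...,2]>.2)&(h[...,0]>12)&(h[...,0]<35)&(h[...,1]>60)&(w[...,2]<.275)]; print(n,'wood top',np.percentile(z,[95,99,100]).round(4))
robot.dwell(.5); print(np.round(robot.read_force(),1),np.round(robot.read_position(),4),np.round(robot.read_tcp_rot(),3)[:,2],robot.read_grip_width(),robot.read_t())
if robot.read_force()[2]>8: robot.job_done(); print('done')
E
```

```text
wrist wood top [0.2551 0.2558 0.2744]
side wood top [0.2546 0.2563 0.2575]
[-5.9  0.9 15.4] [0.6071 0.1777 0.212 ] [ 0.003 -0.    -1.   ] 0.3623555526985132 26.0083
the job is handed in; nothing more can be done
done
```

The spanner nearer the vise, at about (0.516, -0.190) in the tray, fitted the nut on the first try. I did not touch the other spanner, so nothing had to go back in the tray. I handed the job in at about 26 s with the spanner upright, still gripped and pressed down on the plate.

**Seating:** the grip point puts the mouth at about 0.150 m, the plate's height. Both cameras put the top of the wood at about 0.256 m, as expected when fully down; the wrong spanner would read 0.269 m.

**Hold:** the downward push held steady at about 15 N, and the spanner did not slip in the grip. A sideways load of about 6 N remains. I relieved it once, and part of it came back when I pressed harder.

I did not turn the spanner to test the fit, and I took no final picture of the items to be left alone. The arm met nothing I noticed on the way.

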